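# Gather the control vials in the cut-off corner of the tote

### The job

Stand the control vial that was left out on the worktop in the tote with the other three. Then pick the tote up, best by its handle, and tip it until all four vials have slid together into its cut-off corner, without spilling any or disturbing the things around it. Finish while holding it like that: tote still in the gripper, still tipped, entirely clear of the worktop, vials at rest in the corner.

Things in the scene. Friction and masses are not known exactly. Their poses are not given: they have to be found in the camera images.
- tote: open grey plastic tote, 210 (its x) by 160 (its y) by 40 mm high, walls and floor 3 mm, about 0.35 kg, with a fixed steel handle across its middle. Origin: centre of its underside; z up. The corner at -x, -y is cut off at 45 degrees (35 mm off each side). Smooth inside: vials slide from a tilt of 6 to 12 degrees, but rub on walls and one another, so tip it 25 to 35. Three vials start loose in its +x half
- tote_handle (a point): middle of the tote's fixed handle bar, a straight steel bar along the tote's y axis, 14 mm wide (tote x), 16 mm high, 168 mm long; its centre is 70 mm above the tote's underside (underside of the bar 62 mm, top 78 mm), above the tote's centre
- tote_cut_corner (a point): middle of the inner face of the cut-off corner's wall, 20 mm above the tote's underside, at (-85, -60) mm in the tote's x, y
- tote_left_foot (a point): underside of the square corner at (-105, 80) mm in the tote's x, y (only used to see that the tote is clear of the worktop)
- tote_right_foot (a point): underside of the square corner at (105, -80) mm in the tote's x, y (likewise)
- vial_1_center (a point): small white control vial with a screw lid; 34 mm tall overall, body 21 mm and lid (top 12 mm) 25 mm in diameter, about 20 g. The point is its centre, half-way up (17 mm above its foot); z is its upward axis. Starts in the tote
- vial_2_center (a point): small white control vial with a screw lid; 34 mm tall overall, body 21 mm and lid (top 12 mm) 25 mm in diameter, about 20 g. The point is its centre, half-way up (17 mm above its foot); z is its upward axis. Starts in the tote
- vial_3_center (a point): small white control vial with a screw lid; 34 mm tall overall, body 21 mm and lid (top 12 mm) 25 mm in diameter, about 20 g. The point is its centre, half-way up (17 mm above its foot); z is its upward axis. Starts in the tote
- stray_vial_center (a point): small white control vial with a screw lid; 34 mm tall overall, body 21 mm and lid (top 12 mm) 25 mm in diameter, about 20 g. The point is its centre, half-way up (17 mm above its foot); z is its upward axis. Starts standing on the worktop to the right of the tote
- dropper: bystander: dropper bottle, 27 mm across, 62 mm tall, standing on the worktop; origin at its foot. Leave alone
- cup: bystander: white specimen cup with lid, 60 mm across, 50 mm tall; origin at its foot. Leave alone
- marker: bystander: marker pen lying on the worktop left of the tote, 135 mm long (its y), 19 mm thick; origin at the middle of its underside. Leave alone

How it is judged:
By the outcome, as a careful person would: the job done as asked, in the order asked, and still so for the second after the job is handed in, while the arm keeps its last pose, push and grip.
It also fails if it takes over 56 s, if anything falls off the work surface, if the arm or the gripper's body presses on something with over 40 N, if the wrist force passes 120 N, or if a joint passes its speed limit or range.

### The arm

A 6-joint arm with a two-finger parallel gripper is mounted at the origin on a cart in front of the work surface, level with it; the furniture and walls round the work are solid. World frame = base frame: x ahead of the robot, y to its left, z up, the work surface at z = 0. Lengths are in m, angles in rad, forces in N, time in s.
With the tool pointing down it reaches from about 0.375 to 0.9 m from the base axis. Payload 3.1 kg.
Tool frame: the origin (TCP) lies between the finger pads; the fingertips stand 8 mm ahead of it and the grasp point (between the pads) lies 11 mm behind it; z points along the fingers, y is the line along which they close (so a half turn about z gives the same grasp; the last joint's range is limited). The gripper opens to 85 mm and grips with 20 to 120 N. Pads are 22 mm wide; open, the fingers measure 114 mm over their backs; the gripper's body (76 mm by 85 mm) begins 54 mm behind the grasp point. The pads swing forward as they close: fully open they stand 13 mm farther back than shut.
Start: joints at [1.103, 0.527, 1.433, -0, 1.181, -0.178], TCP at [0.179, 0.599, 0.213] pointing down, gripper open.
Joint ranges: [-3.08, 3.08], [-0.75, 2.2], [0.22, 2.44], [-1.43, 4.57], [0, 2.65], [-2.85, 2.85]. Speed limits (rad/s): [2.79, 2.79, 3.14, 3.14, 3.14, 3.14].

### API

Orientations are given as a unit quaternion [x, y, z, w].
In Python, from station import readout, cams, sign_off gives the robot as it stands.
- The arm moves only by the tool send_rows, never from a script. Its argument "commands" is text: rows parted by semicolons, each of 5 numbers parted by spaces: the finger opening in mm, from 0 to 85.4, then the shift along the tool's x, y, z each as a share of 0.02 m, from -1 to 1, then the turn about the tool's z as a share of 4 degrees, from -1 to 1. In form: grip dx dy dz spin; .... A call has 1 to 20 rows; each row shifts and turns the commanded pose from where the row before left it, along the tool's axes as they then stand; what a row does not reach is not made up. A row lasts 1/12 s, in which the tool goes at most 41.7 mm and 7.16 degrees, less where a joint would pass 70% of its speed; a pose out of reach is approached as far as the arm can. A call with a number of a shift or a turn outside -1 to 1 is refused whole. A call with a gripper value outside its range is refused whole. The fingers move at their own pace and stop on an object; "grip_force" is the grip in N (left out, the last holds). Time passes only in rows, so rows that do not move let the fingers close. It gives the time, the measured TCP pose, the force, the opening and the grip force at its end, in the units of the state.
- readout.sense(): the state, without advancing time (a new reading comes with each control period).
- cams.snapshot(name): name is "side" or "top"; returns a dict with "pixels" (400x640x3 uint8, red, green, blue), "intrinsics" (3x3 intrinsics, pixels), "eye" and "rotation" of the camera in the world. Camera axes: x right, y down, z forward; pixel columns grow to the right and rows downward; lengths in m; the calibration is good to about 2 mm. A picture is of the moment at which its call begins. There is no depth.
- sign_off(): hands the job in; it is judged then, once.
The state is a dict: "t": time; "q": joint angles; "qd": joint speeds; "tau": joint torques, N m; "tcp_pos": TCP position; "tool_rot": TCP orientation; "force": force on the tool from outside, world axes, zero at the start; "ft_torque": the same for the moment, N m; "finger_gap": opening from 0.0 (shut) to 1.0 (fully open); "gripper_force": force on a finger pad.
Only numpy, scipy, OpenCV 4.12 (cv2) and the standard library are available. Lean on these libraries where they do the work, as an engineer would, in place of code of your own. Each camera call takes 0.05 s, during which the arm holds its last target. There are 200 camera calls.

## Working session

There is one attempt and no reset: what is moved stays moved. The work goes in short steps, Python scripts to look and compute and a tool call to move; the robot and the scene stay as the last step left them, time stands still between calls to the robot, and variables do not carry over. Pictures are saved under pics/ and viewed, at most 10 in all, crops included, and the job is handed in when it is done.

Besides the shell and the picture viewer there is one more tool, called as name(argument=value, ...) on one line, values as JSON. send_rows: Moves the arm, as the interface text tells. Its arguments: {"type":"object","properties":{"commands":{"type":"string"},"grip_force":{"type":"number"}},"required":["commands"]}

```bash
mkdir -p pics; cat > h.py <<'E'
import numpy as np, cv2
from station import readout, cams, sign_off
def snap(n, f=None):
    d=cams.snapshot(n)
    if f: cv2.imwrite('pics/'+f, np.asarray(d['pixels'])[:,:,::-1])
    return d
def ray(d,u,v):
    r=np.array(d['rotation'])@np.linalg.inv(np.array(d['intrinsics']))@[u,v,1.]
    return np.array(d['eye']),r/np.linalg.norm(r)
def plane(d,u,v,z):
    e,r=ray(d,u,v); return e+r*(z-e[2])/r[2]
def proj(d,p):
    c=np.array(d['intrinsics'])@np.array(d['rotation']).T@(np.array(p)-np.array(d['eye'])); return c[:2]/c[2]
E
python3 - <<'E'
from h import *
for n in('top','side'):
    d=snap(n,n+'0.png'); print(n,d['eye'],np.round(d['rotation'],3).tolist(),d['intrinsics'])
s=readout.sense(); print(s)
E
```

```text
top [ 0.38665829 -0.27511036  1.24785058] [0.706, -0.705, 0.049, -0.045] [[421.55552601   0.         316.11667597]
 [  0.         421.55552601 196.4952034 ]
 [  0.           0.           1.        ]]
side [-0.01929162 -1.18707465  0.51213751] [0.796, -0.231, 0.156, -0.536] [[458.62717266   0.         318.80731299]
 [  0.         458.62717266 202.86698621]
 [  0.           0.           1.        ]]
{'t': 0.1, 'q': array([ 1.10253828e+00,  5.28359384e-01,  1.43374569e+00,  1.95803448e-05,
        1.18143406e+00, -1.78501276e-01]), 'qd': array([ 7.19062600e-04, -3.46902859e-03, -3.54921342e-03,  9.95318205e-04,
       -8.52868222e-05,  1.93151857e-03]), 'tau': array([-6.66707615e-05, -4.43310535e+01, -1.78586555e+01, -2.85365631e-04,
        3.96961783e-03, -8.15963062e-06]), 'tcp_pos': array([0.17823346, 0.59834683, 0.21164907]), 'tool_rot': array([ 1.44375707e-01,  9.89522465e-01, -9.19915512e-04, -3.17853274e-04]), 'force': array([1.28334386, 0.17537251, 0.44670643]), 'ft_torque': array([0.02801935, 0.0152059 , 0.04364877]), 'gripper_force': 0.0, 'finger_gap': 0.9971017443415955}
```

View pics/top0.png

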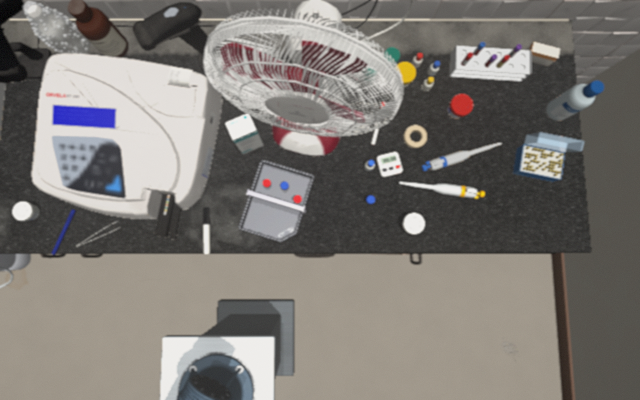

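View pics/side0.png

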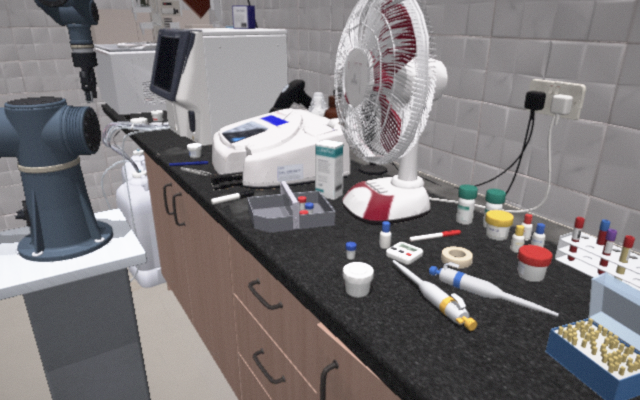

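The pictures show the tote at about (277,202) in the top view, with the cut corner near (292,235) and the handle running from (248,193) to (306,207). The vial lids are at (267,184), (284,186) and (297,199), and the stray's blue lid is at (371,199). The dropper is at (370,165), the cup at (414,223) and the marker at (206,230).

```bash
python3 - <<'E'
from h import *
d=snap('top'); im=np.ascontiguousarray(np.asarray(d['pixels'])[:,:,::-1])
hsv=cv2.cvtColor(im,cv2.COLOR_BGR2HSV)
for nm,m in(('red',((hsv[...,0]<10)|(hsv[...,0]>170))&(hsv[...,1]>120)&(hsv[...,2]>90)),('blue',(hsv[...,0]>100)&(hsv[...,0]<130)&(hsv[...,1]>120)&(hsv[...,2]>90))):
    n,_,st,c=cv2.connectedComponentsWithStats(m.astype(np.uint8))
    for i in range(1,n):
        if st[i,4]>10 and 230<c[i][0]<400 and 150<c[i][1]<240: print(nm,c[i].round(1),st[i,4],plane(d,*c[i],.034).round(3),plane(d,*c[i],.037).round(3))
print('tote/handle pts')
for u,v,z in((248,193,.078),(306,207,.078),(263,161,.04),(313,178,.04),(242,235,.04),(414,223,.05),(370,165,.062),(206,210,.019),(206,250,.019),(305,145,.05),(325,150,.05),(403,85,.3),(300,135,.3)):print(u,v,plane(d,u,v,z).round(3))
c=im[140:260,190:440]; cv2.imwrite('pics/c1.png',cv2.resize(c,None,fx=3.2,fy=3.2,interpolation=cv2.INTER_CUBIC))
e=snap('side'); 
s=np.asarray(e['pixels'])[:,:,::-1][150:310,200:400]; cv2.imwrite('pics/c2.png',cv2.resize(np.ascontiguousarray(s),None,fx=3.7,fy=3.7,interpolation=cv2.INTER_CUBIC))
E
```

```text
Traceback (most recent call last):
  File "h.py", line 11, in plane
    e,r=ray(d,u,v); return e+r*(z-e[2])/r[2]
        ~~~^^^^^^^
  File "h.py", line 8, in ray
    r=np.array(d['rotation'])@np.linalg.inv(np.array(d['intrinsics']))@[u,v,1.]
      ~~~~~~~~~~~~~~~~~~~~~~~^~~~~~~~~~~~~~~~~~~~~~~~~~~~~~~~~~~~~~~~~
ValueError: matmul: Input operand 1 has a mismatch in its core dimension 0, with gufunc signature (n?,k),(k,m?)->(n?,m?) (size 3 is different from 4)
```

```bash
python3 - <<'E'
s=open('h.py').read().replace("np.array(d['rotation'])","Rot.from_quat(d['rotation']).as_matrix()").replace("import numpy as np, cv2","import numpy as np, cv2\nfrom scipy.spatial.transform import Rotation as Rot")
open('h.py','w').write(s)
E
cat > m.py <<'E'
from h import *
d=snap('top'); im=np.ascontiguousarray(np.asarray(d['pixels'])[:,:,::-1])
hsv=cv2.cvtColor(im,cv2.COLOR_BGR2HSV)
for nm,m in(('red',((hsv[...,0]<10)|(hsv[...,0]>170))&(hsv[...,1]>120)&(hsv[...,2]>90)),('blue',(hsv[...,0]>100)&(hsv[...,0]<130)&(hsv[...,1]>120)&(hsv[...,2]>90))):
    n,_,st,c=cv2.connectedComponentsWithStats(m.astype(np.uint8))
    for i in range(1,n):
        if st[i,4]>10 and 230<c[i][0]<400 and 150<c[i][1]<240: print(nm,c[i].round(1),st[i,4],plane(d,*c[i],.034).round(3),plane(d,*c[i],.037).round(3))
E
python3 - <<'E'
from m import *
print('tote/handle pts')
for u,v,z in((248,193,.078),(306,207,.078),(263,161,.04),(313,178,.04),(242,235,.04),(414,223,.05),(370,165,.062),(206,210,.019),(206,250,.019),(305,145,.05),(325,150,.05),(403,85,.3),(300,135,.3)):print(u,v,plane(d,u,v,z).round(3))
c=im[140:260,190:440]; cv2.imwrite('pics/c1.png',cv2.resize(c,None,fx=3.2,fy=3.2,interpolation=cv2.INTER_CUBIC))
e=snap('side'); 
s=np.asarray(e['pixels'])[:,:,::-1][150:310,200:400]; cv2.imwrite('pics/c2.png',cv2.resize(np.ascontiguousarray(s),None,fx=3.7,fy=3.7,interpolation=cv2.INTER_CUBIC))
E
```

```text
red [266.4 182.6] 50 [ 0.591 -0.137  0.034] [ 0.59  -0.138  0.037]
red [296.9 198.6] 53 [ 0.544 -0.227  0.034] [ 0.543 -0.227  0.037]
blue [370.8 162.3] 31 [ 0.651 -0.443  0.034] [ 0.651 -0.443  0.037]
blue [283.9 185.2] 42 [ 0.583 -0.189  0.034] [ 0.583 -0.189  0.037]
blue [370.2 199.1] 72 [ 0.542 -0.44   0.034] [ 0.542 -0.439  0.037]
tote/handle pts
248 193 [ 0.554 -0.091  0.078]
306 207 [ 0.514 -0.254  0.078]
263 161 [ 0.654 -0.127  0.04 ]
313 178 [ 0.603 -0.273  0.04 ]
242 235 [ 0.438 -0.071  0.04 ]
414 223 [ 0.472 -0.561  0.05 ]
370 165 [ 0.637 -0.437  0.062]
206 210 [0.512 0.039 0.019]
206 250 [0.396 0.035 0.019]
305 145 [ 0.699 -0.25   0.05 ]
325 150 [ 0.684 -0.308  0.05 ]
403 85 [ 0.779 -0.485  0.3  ]
300 135 [ 0.658 -0.244  0.3  ]
```

View pics/c1.png

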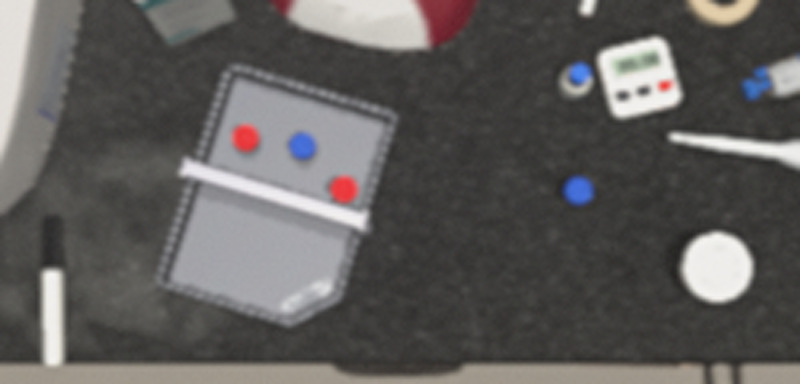

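View pics/c2.png

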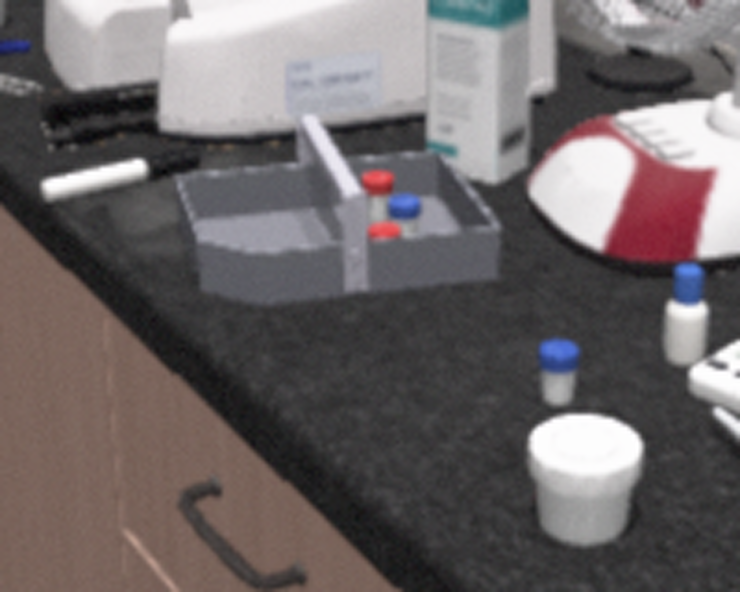

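send_rows(commands="85 0 0 -1 0;85 0 0 -1 0;85 0 0 -1 0;85 0 0 -1 0;85 0 0 -1 0;85 0 0 -1 0;85 0 0 -1 0;85 0 0 -1 0;85 0 0 -1 0;85 0 0 -1 0;85 0 0 -1 0;85 0 0 -1 0;85 0 0 -1 0;85 0 0 -1 0;85 0 0 -1 0;85 0 0 -1 0;85 0 0 -1 0;85 0 0 -1 0;85 0 0 -1 0;85 0 0 -1 0")

```text
t: 1.92
tcp_pos: [0.1784, 0.5987, 0.6133]
tool_rot: [0.144, 0.99, -0.0, -0.0]
force: [-0.3, 0.2, 0.5]
finger_gap: 0.995
gripper_force: 0.0
```

```bash
python3 - <<'E'
from m import *
w=cv2.inRange(im,(190,190,190),(255,255,255)); w[:180]=0; w[225:]=0; w[:,:240]=0; w[:,315:]=0
n,l,st,c=cv2.connectedComponentsWithStats(w); i=1+np.argmax(st[1:,4]); print(st[i],c[i])
ys,xs=np.where(l==i); r=cv2.minAreaRect(np.c_[xs,ys].astype(np.float32)); b=cv2.boxPoints(r); print(r)
P=np.array([plane(d,*p,.076) for p in b]); print(P.round(3)); print('c',P.mean(0))
for p in((262.5,161.3),(314,176.6),(240.9,229)):print(plane(d,*p,.04).round(3))
print(readout.sense()['q'].round(3),readout.sense()['tool_rot'].round(3))
E
```

```text
red [266.4 182.6] 50 [ 0.591 -0.137  0.034] [ 0.59  -0.138  0.037]
red [296.9 198.6] 53 [ 0.544 -0.227  0.034] [ 0.543 -0.227  0.037]
blue [370.8 162.3] 31 [ 0.651 -0.443  0.034] [ 0.651 -0.443  0.037]
blue [283.9 185.2] 44 [ 0.583 -0.188  0.034] [ 0.582 -0.189  0.037]
blue [370.2 199.1] 72 [ 0.542 -0.44   0.034] [ 0.542 -0.439  0.037]
[247 191  57  20 242] [275.67768595 200.40082645]
((275.21142578125, 200.2996826171875), (58.81243896484375, 4.244754791259766), 16.798372268676758)
[[ 0.552 -0.087  0.076]
 [ 0.563 -0.09   0.076]
 [ 0.515 -0.248  0.076]
 [ 0.504 -0.245  0.076]]
c [ 0.53340455 -0.16746092  0.076     ]
[ 0.653 -0.126  0.04 ]
[ 0.607 -0.276  0.04 ]
[ 0.455 -0.067  0.04 ]
[ 1.102  0.386  0.618 -0.     2.13  -0.178] [0.144 0.99  0.004 0.001]
```

send_rows(commands="85 0 0 -1 0;85 0 0 -1 0;85 0 0 -1 0;85 0 0 -1 0;85 0 0 -1 0;85 0 0 -1 0;85 0 0 -1 0;85 0 0 -1 0;85 0 0 -1 0;85 0 0 -1 0")

```text
t: 2.8
tcp_pos: [0.1643, 0.5515, 0.7518]
tool_rot: [0.144, 0.989, 0.02, 0.003]
force: [-0.9, -0.1, -1.2]
finger_gap: 0.995
gripper_force: 0.0
```

```bash
python3 - <<'E'
from h import *
s=readout.sense();print(s['q'].round(3),s['tool_rot'].round(3),s['tcp_pos'].round(3))
E
```

```text
[ 1.083  0.403  0.219  0.012  2.48  -0.188] [0.144 0.989 0.02  0.003] [0.164 0.552 0.752]
```

send_rows(commands="85 0 1 0 0;85 0 1 0 0;85 0 1 0 0;85 0 1 0 0;85 0 1 0 0;85 0 1 0 0;85 0 1 0 0;85 0 1 0 0")

```text
t: 3.47
tcp_pos: [0.1939, 0.6502, 0.6823]
tool_rot: [0.144, 0.989, 0.044, 0.006]
force: [0.3, 0.2, -0.2]
finger_gap: 0.996
gripper_force: 0.0
```

```bash
python3 - <<'E'
from h import *
s=readout.sense();print(s['q'].round(3),s['tool_rot'].round(3),s['tcp_pos'].round(3), Rot.from_quat(s['tool_rot']).as_matrix()[:,2].round(3))
E
```

```text
[ 1.109  0.521  0.219  0.021  2.314 -0.157] [0.144 0.989 0.044 0.006] [0.194 0.65  0.682] [ 0.025  0.085 -0.996]
```

send_rows(commands="85 0 1 -1 0;85 0 1 -1 0;85 0 1 -1 0;85 0 1 -1 0;85 0 1 -1 0;85 0 1 -1 0;85 0 1 -1 0;85 0 1 -1 0")

```text
t: 4.13
tcp_pos: [0.1959, 0.6572, 0.7145]
tool_rot: [0.144, 0.984, 0.104, 0.015]
force: [0.2, 0.0, 0.8]
finger_gap: 0.995
gripper_force: 0.0
```

```bash
python3 - <<'E'
from h import *
s=readout.sense();print(s['q'].round(3),s['tool_rot'].round(3),s['tcp_pos'].round(3), Rot.from_quat(s['tool_rot']).as_matrix()[:,2].round(3))
E
```

```text
[ 1.101  0.479  0.219  0.047  2.237 -0.147] [0.144 0.984 0.104 0.015] [0.196 0.657 0.714] [ 0.06   0.2   -0.978]
```

send_rows(commands="85 0 -1 1 0;85 0 -1 1 0;85 0 -1 1 0;85 0 -1 1 0")

```text
t: 4.47
tcp_pos: [0.1784, 0.5985, 0.6199]
tool_rot: [0.144, 0.984, 0.103, 0.015]
force: [0.3, 0.8, 0.9]
finger_gap: 0.997
gripper_force: 0.0
```

```bash
python3 - <<'E'
from h import *
s=readout.sense();R=Rot.from_quat(s['tool_rot']).as_matrix();print(s['q'].round(3),s['tcp_pos'].round(3));print(R.round(3))
E
```

```text
[ 1.081  0.256  0.82   0.043  1.86  -0.183] [0.178 0.599 0.62 ]
[[-0.958  0.28   0.059]
 [ 0.286  0.937  0.199]
 [-0.     0.208 -0.978]]
```

send_rows(commands="60 0 -1 0.6 0;60 0 -1 0.6 0;60 0 -1 0.6 0;60 0 -1 0.6 0;60 0 -1 0.6 0;60 0 -1 0.6 0;60 0 -1 0.6 0;60 0 -1 0.6 0;60 0 -1 0.6 0;60 0 -1 0.6 0;60 0 -1 0.6 0;60 0 -1 0.6 0;60 0 -1 0.6 0;60 0 -1 0.6 0;60 0 -1 0.6 0;60 0 -1 0.2 0;60 0 -1 0.2 0;60 0 -1 0.2 0")

```text
t: 5.97
tcp_pos: [0.089, 0.2992, 0.3583]
tool_rot: [0.143, 0.984, 0.103, 0.015]
force: [0.5, 0.4, 0.4]
finger_gap: 0.7
gripper_force: 0.0
```

```bash
cat > s.py <<'E'
from h import *
s=readout.sense();R=Rot.from_quat(s['tool_rot']).as_matrix();print(s['q'].round(3),s['tcp_pos'].round(3));print(R.round(3))
E
python3 s.py
```

```text
[ 0.816 -0.254  1.988  0.099  1.221 -0.491] [0.089 0.299 0.358]
[[-0.958  0.279  0.06 ]
 [ 0.285  0.938  0.198]
 [-0.001  0.207 -0.978]]
```

send_rows(commands="60 0 -1 0.6 0;60 0 -1 0.6 0;60 0 -1 0.6 0;60 0 -1 0.6 0;60 0 -1 0 0;60 0 -1 0 0;60 0 -1 0 0;60 0 -1 0 0")

```text
t: 6.63
tcp_pos: [0.0529, 0.1727, 0.2834]
tool_rot: [0.143, 0.985, 0.099, 0.015]
force: [0.6, -0.3, -0.1]
finger_gap: 0.704
gripper_force: 0.0
```

```bash
python3 s.py
```

```text
[ 0.039 -0.604  2.309  0.193  1.373 -1.276] [0.053 0.173 0.283]
[[-0.959  0.278  0.058]
 [ 0.284  0.94   0.191]
 [-0.001  0.2   -0.98 ]]
```

send_rows(commands="60 0 0.8 1 0;60 0 0.8 1 0;60 0 0.8 1 0;60 0 0.8 1 0;60 0 -0.3 1 0;60 0 -0.8 1 0;60 0 -1 0.8 0;60 0 -1 0.8 0;60 0 -1 0.6 0;60 0 -1 0.6 0")

```text
t: 7.47
tcp_pos: [0.0702, 0.2105, 0.1949]
tool_rot: [0.145, 0.987, 0.07, 0.01]
force: [0.4, -0.3, -0.2]
finger_gap: 0.703
gripper_force: 0.0
```

```bash
python3 s.py
```

```text
[ 0.562 -0.12   2.442  0.144  0.718 -0.821] [0.07  0.211 0.195]
[[-0.958  0.285  0.039]
 [ 0.288  0.948  0.136]
 [ 0.001  0.142 -0.99 ]]
```

send_rows(commands="60 0 -1 0.6 0;60 0 -1 0.6 0;60 0 -1 0.6 0;60 0 -1 0.6 0;60 0 -1 0.6 0;60 0 -1 0.6 0")

```text
t: 7.97
tcp_pos: [0.0609, 0.1665, 0.2101]
tool_rot: [0.145, 0.989, 0.041, 0.004]
force: [-0.2, -0.1, 0.3]
finger_gap: 0.705
gripper_force: 0.0
```

```bash
python3 s.py
```

```text
[ 0.382 -0.263  2.442  0.084  0.916 -0.947] [0.061 0.167 0.21 ]
[[-0.958  0.287  0.02 ]
 [ 0.288  0.954  0.079]
 [ 0.004  0.082 -0.997]]
```

send_rows(commands="60 0 -0.8 0.8 0;60 0 -0.8 0.8 0;60 0 -0.8 0.8 0;60 0 -0.8 0.8 0;60 0 -0.8 0.8 0;60 0 -0.8 0.8 0;60 0 -0.8 0.8 0")

```text
t: 8.55
tcp_pos: [0.0576, 0.1298, 0.2181]
tool_rot: [0.145, 0.989, 0.011, -0.004]
force: [1.1, 0.6, -0.3]
finger_gap: 0.701
gripper_force: 0.0
```

```bash
python3 s.py
```

```text
[ 0.165 -0.361  2.442  0.028  1.062 -1.129] [0.058 0.13  0.218]
[[-0.958  0.287 -0.005]
 [ 0.286  0.958  0.024]
 [ 0.011  0.021 -1.   ]]
```

send_rows(commands="60 -0.5 0 0 0;60 -1 0 0 0;60 -1 0 0 0;60 -1 0 0 0;60 -1 0 0 0;60 -1 0 0 0;60 -1 0 0 0;60 -1 0 0 0;60 -1 0 0 0;60 -1 0 0 0;60 -1 0 0 0;60 -1 0 0 0;60 -1 0 0 0;60 -1 0 0 0;60 -1 0 0 0;60 -1 0 0 0;60 -1 0 0 0;60 -1 0 0 0")

```text
t: 10.05
tcp_pos: [0.3938, 0.0291, 0.214]
tool_rot: [0.145, 0.989, 0.012, -0.004]
force: [0.1, -0.2, -0.3]
finger_gap: 0.704
gripper_force: 0.0
```

send_rows(commands="60 -0.66 -0.75 0 1;60 -0.66 -0.75 0 1;60 -0.66 -0.75 0 1;60 -0.66 -0.75 0 1;60 -0.84 -0.54 0 1;60 -0.84 -0.54 0 1;60 -0.84 -0.54 0 1;60 -0.84 -0.54 0 1;60 -0.96 -0.29 0 1;60 -0.96 -0.29 0 1;60 -0.96 -0.29 0 1;60 -0.96 -0.29 0 1;60 -1 0 0 1;60 -1 0 0 1;60 -1 0 0 1;60 -1 0 0 1;60 -0.97 0.26 0 1;60 -0.97 0.26 0 1;60 -0.97 0.26 0 1;60 -0.97 0.26 0 1")

```text
t: 11.72
tcp_pos: [0.5207, -0.3494, 0.2038]
tool_rot: [0.748, 0.663, 0.007, -0.011]
force: [0.5, 0.3, -0.5]
finger_gap: 0.702
gripper_force: 0.0
```

```bash
cat >> s.py <<'E'
print('tilt',np.degrees(np.arccos(-R[2,2])).round(1),'yaw y',np.degrees(np.arctan2(R[1,1],R[0,1])).round(1), s['t'])
def to(t): print('tool delta/20mm',(R.T@(np.array(t)-s['tcp_pos'])/.02).round(2))
E
python3 -c "
from s import *
to((.542,-.438,.12))"
```

```text
[-0.776  0.548  1.421  0.016  1.194 -0.662] [ 0.521 -0.349  0.204]
[[ 0.12   0.993 -0.005]
 [ 0.992 -0.12   0.025]
 [ 0.025 -0.008 -1.   ]]
tilt 1.5 yaw y -6.9 11.7167
tool delta/20mm [-4.37  1.62  4.07]
```

send_rows(commands="60 -0.87 0.32 0.6 1;60 -0.87 0.32 0.6 1;60 -0.87 0.32 0.6 0.4;60 -0.87 0.32 0.6 0;60 -0.87 0.32 0.6 0;60 0 0 0 0")

```text
t: 12.22
tcp_pos: [0.5305, -0.4414, 0.1384]
tool_rot: [0.801, 0.599, 0.005, -0.013]
force: [0.3, -0.3, 0.1]
finger_gap: 0.705
gripper_force: 0.0
```

```bash
python3 - <<'E'
from s import *
d=snap('top','t1.png'); e=snap('side')
p=plane(e,350.8,244.6,.031);print('side',p.round(3))
im=np.ascontiguousarray(np.asarray(e['pixels'])[:,:,::-1]); 
h=cv2.cvtColor(im,cv2.COLOR_BGR2HSV); m=cv2.inRange(h,(100,120,60),(130,255,255)); n,_,st,c=cv2.connectedComponentsWithStats(m)
for i in range(1,n):
    if st[i,4]>15 and 270<c[i][0]<400 and 190<c[i][1]<270: print(c[i].round(1),st[i],plane(e,*c[i],.028).round(3))
to((.542,-.44,.02))
c=cv2.resize(im[170:290,290:440],None,fx=4,fy=4); cv2.imwrite('pics/c3.png',c)
E
```

```text
[-0.861  0.705  1.3    0.013  1.161 -0.579] [ 0.531 -0.441  0.138]
[[ 0.283  0.959 -0.007]
 [ 0.959 -0.283  0.026]
 [ 0.023 -0.014 -1.   ]]
tilt 1.6 yaw y -16.4 12.2167
side [ 0.543 -0.438  0.031]
[309.  205.4] [306 203   7   6  40] [ 0.589 -0.18   0.028]
[385.6 225.7] [382 221   9  11  79] [ 0.681 -0.397  0.028]
[350.6 245.3] [346 241  11   9  82] [ 0.545 -0.436  0.028]
tool delta/20mm [0.09 0.61 5.92]
```

View pics/c3.png

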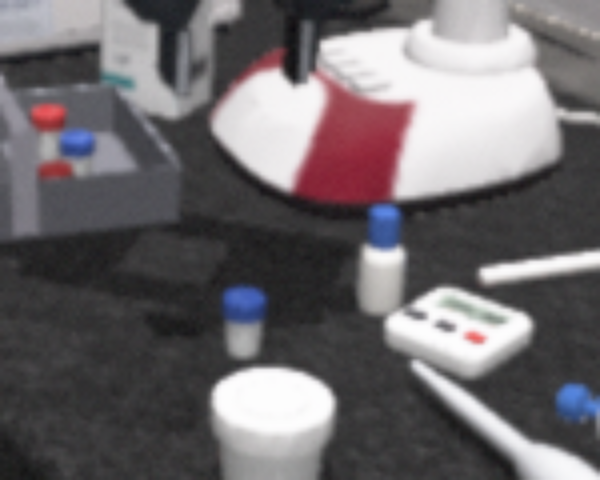

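send_rows(commands="60 0.1 0.3 1 0;60 0.1 0.3 1 0;60 0 0 1 0;60 0 0 1 0;60 0 0 1 0;60 0 0 0.6 0;60 0 0 0.4 0;60 0 0 0 0")

```text
t: 12.98
tcp_pos: [0.5438, -0.4338, 0.021]
tool_rot: [0.8, 0.6, 0.006, -0.012]
force: [0.1, 0.5, -1.2]
finger_gap: 0.697
gripper_force: 0.0
```

```bash
python3 -c "
from s import *
to((.543,-.438,.017))"
```

```text
[-0.84   0.857  1.344  0.017  0.965 -0.566] [ 0.544 -0.434  0.021]
[[ 0.28   0.96  -0.006]
 [ 0.96  -0.28   0.027]
 [ 0.024 -0.013 -1.   ]]
tilt 1.6 yaw y -16.3 12.9833
tool delta/20mm [-0.22  0.02  0.19]
```

send_rows(commands="60 -0.2 0 0.2 0;40 0 0 0 0;20 0 0 0 0;20 0 0 0 0;20 0 0 0 0;20 0 0 0 0;20 0 0 0 0", grip_force=30)

```text
t: 13.57
tcp_pos: [0.5434, -0.4391, 0.0185]
tool_rot: [0.8, 0.6, 0.006, -0.011]
force: [0.0, -0.4, 0.9]
finger_gap: 0.238
gripper_force: 0.0
```

```bash
python3 - <<'E'
from s import *
e=snap('side');im=np.ascontiguousarray(np.asarray(e['pixels'])[:,:,::-1])
cv2.imwrite('pics/c4.png',cv2.resize(im[170:290,290:440],None,fx=4,fy=4))
print(s['finger_gap'],s['gripper_force'])
E
```

```text
[-0.845  0.862  1.339  0.017  0.961 -0.57 ] [ 0.543 -0.439  0.019]
[[ 0.281  0.96  -0.003]
 [ 0.96  -0.281  0.024]
 [ 0.022 -0.01  -1.   ]]
tilt 1.4 yaw y -16.3 13.5667
0.23848545419910996 0.0
```

View pics/c4.png

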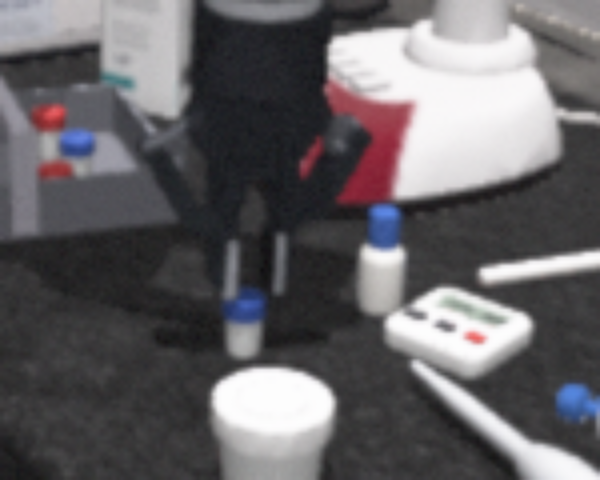

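```bash
python3 - <<'E'
from s import *
d=snap('top');e=snap('side')
t=s['tcp_pos']
for k in(0.008,0,-.03): 
    p=t+R[:,2]*k; print(k,proj(d,p).round(1),proj(e,p).round(1), 'crop',((proj(e,p)-[290,170])*4).round(0))
for sg in(-1,1): print('finger tip',((proj(e,t+R[:,2]*.008+sg*R[:,1]*.012)-[290,170])*4).round(0))
print(((proj(e,[.543,-.438,0])-[290,170])*4).round(0))
im=np.ascontiguousarray(np.asarray(d['pixels'])[:,:,::-1])
a=cv2.resize(im[150:250,320:440],None,fx=3,fy=3);
im2=np.ascontiguousarray(np.asarray(e['pixels'])[:,:,::-1]); b=cv2.resize(im2[200:275,320:385],None,fx=5,fy=4)
cv2.imwrite('pics/c5.png',np.hstack([a,b]))
E
```

```text
[-0.845  0.862  1.339  0.016  0.961 -0.57 ] [ 0.543 -0.439  0.018]
[[ 0.281  0.96  -0.003]
 [ 0.96  -0.281  0.024]
 [ 0.022 -0.01  -1.   ]]
tilt 1.4 yaw y -16.3 13.6167
0.008 [368.9 199.8] [350.7 252.7] crop [243. 331.]
0 [369.3 199.4] [350.9 249.7] crop [244. 319.]
-0.03 [370.9 198.1] [351.5 238. ] crop [246. 272.]
finger tip [223. 334.]
finger tip [263. 328.]
[241. 347.]
```

View pics/c5.png

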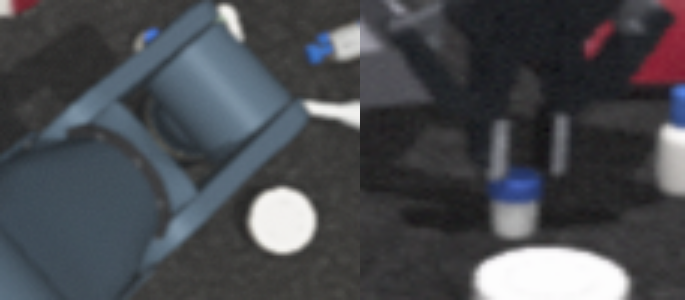

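```bash
python3 - <<'E'
from h import *
e=snap('side')
f=lambda p:((proj(e,p)-[290,170])*4).round(0)
Y=np.array([.96,-.28,0]);t=np.array([.5305,-.4414,.138])
for sg in(-1,1): print('expected open tips',f(t+sg*Y*.03-[0,0,.008]))
t=np.array([.5434,-.4391,.0185])
for dz in(0,.01,.02,.03):print(dz,f(t+[0,0,dz-.008]-Y*.0105),f(t+[0,0,dz-.008]+Y*.0105))
im=np.asarray(e['pixels']).astype(int)
for v in range(232,262,2): print(v,[int(im[v,u].sum()/3) for u in range(342,368)])
E
```

```text
expected open tips [180. 150.]
expected open tips [284. 139.]
0 [226. 333.] [260. 329.]
0.01 [226. 318.] [261. 313.]
0.02 [227. 302.] [262. 298.]
0.03 [227. 287.] [262. 282.]
232 [34, 38, 32, 42, 65, 108, 119, 85, 47, 40, 37, 36, 35, 26, 17, 29, 49, 100, 115, 79, 42, 34, 36, 40, 34, 38]
234 [31, 32, 38, 41, 77, 114, 132, 91, 50, 37, 38, 38, 30, 27, 24, 21, 57, 102, 104, 69, 39, 38, 37, 40, 36, 34]
236 [31, 39, 38, 45, 92, 127, 134, 93, 48, 41, 33, 34, 30, 19, 18, 24, 58, 105, 104, 67, 42, 33, 39, 36, 37, 29]
238 [36, 42, 44, 48, 95, 126, 120, 74, 40, 44, 40, 36, 29, 24, 25, 33, 67, 107, 99, 62, 40, 32, 37, 37, 43, 36]
240 [43, 36, 35, 48, 99, 130, 121, 77, 48, 39, 33, 34, 35, 26, 23, 37, 80, 108, 97, 57, 42, 38, 36, 38, 34, 40]
242 [61, 49, 46, 69, 108, 131, 117, 84, 64, 60, 60, 55, 52, 41, 32, 37, 81, 103, 87, 52, 39, 35, 43, 41, 40, 38]
244 [55, 49, 52, 72, 99, 109, 92, 75, 76, 71, 73, 70, 65, 68, 48, 38, 39, 47, 37, 36, 36, 38, 32, 32, 40, 42]
246 [37, 44, 43, 48, 60, 68, 70, 88, 108, 114, 109, 100, 93, 73, 50, 37, 35, 39, 38, 29, 37, 39, 38, 43, 41, 37]
248 [34, 35, 38, 45, 57, 66, 75, 83, 83, 84, 82, 81, 74, 68, 49, 40, 40, 39, 37, 39, 36, 35, 37, 37, 44, 38]
250 [28, 34, 31, 40, 81, 98, 106, 104, 103, 102, 102, 103, 109, 79, 49, 43, 37, 36, 39, 41, 44, 42, 39, 41, 39, 37]
252 [32, 26, 41, 42, 88, 126, 148, 156, 160, 161, 157, 153, 137, 88, 43, 36, 31, 42, 38, 37, 32, 37, 33, 30, 36, 32]
254 [26, 31, 28, 40, 87, 139, 159, 169, 178, 178, 169, 154, 125, 79, 35, 26, 28, 32, 35, 30, 27, 29, 25, 29, 28, 26]
256 [29, 28, 34, 40, 77, 134, 161, 173, 177, 174, 169, 152, 118, 69, 35, 31, 30, 32, 33, 38, 40, 46, 48, 42, 47, 43]
258 [51, 53, 46, 46, 60, 100, 132, 156, 165, 163, 148, 125, 89, 60, 55, 55, 52, 61, 63, 65, 60, 58, 59, 60, 59, 60]
260 [51, 52, 56, 52, 52, 55, 57, 61, 59, 59, 58, 56, 56, 57, 48, 49, 52, 60, 63, 60, 57, 56, 54, 50, 58, 61]
```

send_rows(commands="50 0 -0.2 0 0;50 0 0 0 0;50 0 0 0 0;50 0 0 0.25 0;50 0 0 0.25 0;50 0 0 0 0")

```text
t: 14.27
tcp_pos: [0.5387, -0.4368, 0.0067]
tool_rot: [0.8, 0.6, 0.006, -0.012]
force: [0.3, -0.2, -0.4]
finger_gap: 0.583
gripper_force: 0.0
```

```bash
python3 - <<'E'
from h import *
e=snap('side')
im=np.asarray(e['pixels']).astype(int)
for v in range(228,262,2): print(v,[int(im[v,u].sum()/3) for u in range(334,374)])
E
```

```text
228 [42, 45, 40, 40, 35, 34, 38, 30, 36, 38, 47, 51, 52, 48, 55, 54, 53, 56, 54, 54, 57, 58, 58, 54, 49, 44, 43, 34, 30, 27, 34, 34, 36, 33, 37, 44, 40, 54, 54, 55]
230 [37, 37, 39, 37, 37, 34, 37, 34, 32, 36, 40, 41, 38, 37, 32, 46, 39, 40, 44, 47, 41, 41, 42, 51, 48, 34, 29, 24, 33, 38, 42, 37, 36, 35, 53, 59, 57, 63, 60, 62]
232 [38, 37, 38, 39, 42, 32, 35, 32, 35, 30, 36, 36, 40, 35, 34, 35, 36, 35, 37, 36, 39, 33, 34, 37, 31, 23, 21, 26, 44, 95, 109, 72, 38, 41, 43, 52, 53, 54, 51, 49]
234 [32, 35, 34, 39, 64, 92, 78, 56, 51, 46, 53, 45, 43, 41, 38, 38, 39, 38, 40, 36, 40, 38, 39, 36, 29, 25, 23, 24, 41, 104, 116, 81, 43, 36, 34, 35, 39, 37, 39, 37]
236 [35, 35, 35, 52, 109, 130, 107, 68, 53, 52, 48, 45, 40, 37, 31, 33, 41, 34, 36, 33, 34, 40, 41, 35, 31, 26, 20, 26, 55, 105, 110, 71, 40, 36, 33, 37, 34, 40, 38, 37]
238 [29, 37, 32, 57, 115, 132, 100, 66, 53, 55, 42, 36, 40, 38, 35, 39, 36, 39, 44, 37, 34, 39, 39, 41, 27, 24, 21, 30, 55, 103, 107, 71, 41, 35, 37, 40, 36, 40, 40, 36]
240 [31, 38, 36, 61, 110, 130, 101, 62, 53, 46, 38, 35, 38, 36, 35, 41, 41, 33, 38, 36, 35, 39, 3
[... 1070 characters left out ...]
, 40, 45, 45, 42]
254 [31, 33, 30, 33, 30, 34, 33, 27, 28, 34, 29, 42, 92, 137, 162, 167, 177, 179, 169, 153, 126, 79, 34, 23, 28, 28, 33, 30, 33, 30, 31, 31, 27, 25, 22, 32, 41, 53, 66, 67]
256 [35, 29, 30, 33, 31, 32, 31, 27, 30, 36, 35, 39, 80, 132, 160, 169, 176, 174, 168, 153, 117, 68, 33, 31, 30, 31, 32, 32, 40, 32, 37, 43, 45, 50, 45, 49, 55, 57, 55, 55]
258 [50, 40, 32, 33, 34, 29, 33, 43, 47, 51, 47, 50, 62, 100, 132, 156, 165, 162, 148, 124, 82, 57, 55, 50, 56, 58, 61, 63, 62, 61, 60, 60, 62, 63, 59, 56, 61, 59, 60, 65]
260 [53, 53, 53, 50, 48, 49, 52, 49, 52, 54, 55, 56, 49, 53, 56, 59, 62, 61, 56, 58, 56, 52, 52, 51, 50, 65, 65, 63, 55, 58, 54, 56, 55, 56, 64, 67, 67, 59, 57, 57]
```

send_rows(commands="50 0 0 0.2 0;50 0 0 0.2 0;50 0 0 0 0")

```text
t: 14.57
tcp_pos: [0.5389, -0.4368, -0.0009]
tool_rot: [0.8, 0.6, 0.006, -0.012]
force: [-0.0, 0.5, -0.6]
finger_gap: 0.586
gripper_force: 0.0
```

send_rows(commands="30 0 0 0 0;18 0 0 0 0;18 0 0 0 0;18 0 0 0 0;18 0 0 0 0", grip_force=30)

```text
t: 14.98
tcp_pos: [0.5394, -0.4375, 0.0004]
tool_rot: [0.8, 0.6, 0.006, -0.011]
force: [-0.5, -0.2, 0.1]
finger_gap: 0.271
gripper_force: 29.4
```

send_rows(commands="18 0 0 -0.4 0;18 0 0 -0.8 0;18 0 0 -1 0;18 0 0 -1 0;18 0 0 -1 0;18 0.3 -0.2 -1 0;18 0.7 -0.4 -0.5 0;18 0.9 -0.5 0 0;18 0.9 -0.5 0 0;18 0.9 -0.5 0 0;18 0.9 -0.5 0 0;18 0.9 -0.5 0 0;18 0.9 -0.5 0 0;18 0.9 -0.5 0 0;18 0.9 -0.5 0 0;18 0.9 -0.5 0 0;18 0.9 -0.5 0 0;18 0.9 -0.5 0 0;18 0.9 -0.5 0 0;18 0 0 0 0")

```text
t: 16.65
tcp_pos: [0.4771, -0.1726, 0.1213]
tool_rot: [0.799, 0.601, 0.005, -0.013]
force: [-0.2, 0.4, -0.6]
finger_gap: 0.269
gripper_force: 29.4
```

```bash
python3 -c "
from s import *
to((.476,-.154,.06));print(s['finger_gap'],s['gripper_force'])
snap('side','s6.png');im=cv2.imread('pics/s6.png');cv2.imwrite('pics/c6.png',cv2.resize(im[130:250,220:370],None,fx=4,fy=4))"
```

```text
[-0.58   0.515  1.8    0.026  0.847 -0.315] [ 0.477 -0.173  0.121]
[[ 0.278  0.96  -0.007]
 [ 0.96  -0.278  0.028]
 [ 0.025 -0.014 -1.   ]]
tilt 1.6 yaw y -16.1 16.65
tool delta/20mm [ 0.8  -0.27  3.09]
0.26921862428605753 29.43645268678665
```

View pics/c6.png

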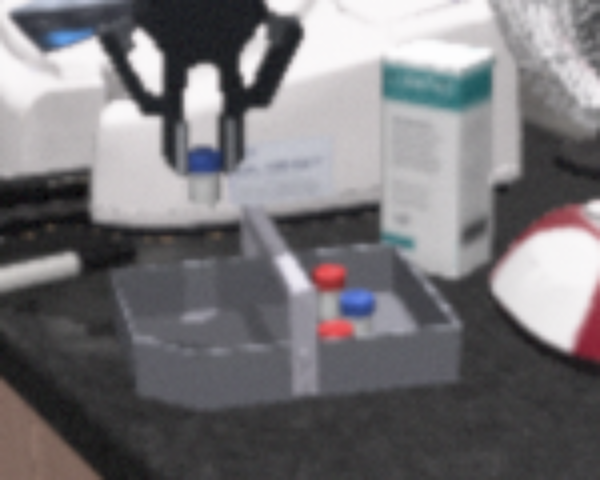

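send_rows(commands="18 0.35 -0.15 0.5 0;18 0.35 -0.15 1 0;18 0 0 1 0;18 0 0 1 0;18 0 0 1 0;18 0 0 0.6 0;18 0 0 0.4 0;18 0 0 0.2 0;18 0 0 0 0")

```text
t: 17.45
tcp_pos: [0.4774, -0.1595, 0.0068]
tool_rot: [0.8, 0.599, 0.006, -0.011]
force: [-0.4, -0.4, 0.2]
finger_gap: 0.27
gripper_force: 29.4
```

```bash
python3 -c "
from s import *
print(s['force'],s['finger_gap'])
e=snap('side');print(proj(e,s['tcp_pos']+[.003,0,0]+np.array([0,0,.028])))
im=np.ascontiguousarray(np.asarray(e['pixels'])[:,:,::-1])
h=cv2.cvtColor(im,cv2.COLOR_BGR2HSV); m=cv2.inRange(h,(100,120,60),(130,255,255)); n,_,st,c=cv2.connectedComponentsWithStats(m)
for i in range(1,n):
    if st[i,4]>10 and 230<c[i][0]<330 and 170<c[i][1]<240: print(c[i].round(1),st[i],plane(e,*c[i],.031).round(3),plane(e,*c[i],.035).round(3))
"
```

```text
[-0.557  0.721  1.873  0.035  0.564 -0.302] [ 0.477 -0.16   0.007]
[[ 0.281  0.96  -0.004]
 [ 0.959 -0.281  0.024]
 [ 0.022 -0.01  -1.   ]]
tilt 1.4 yaw y -16.3 17.45
[-0.35227558 -0.41515987  0.22709783] 0.27002601792809605
[270.59728544 208.75597584]
[309.  205.4] [306 203   7   6  40] [ 0.585 -0.186  0.031] [ 0.58  -0.194  0.035]
[270.4 209.1] [267 207   8   6  38] [ 0.483 -0.153  0.031] [ 0.479 -0.162  0.035]
```

send_rows(commands="18 0 0 0.15 0;18 0 0 0 0;28 0 0 0 0;38 0 0 0 0;38 0 0 0 0;38 0 0 0 0;38 0 0 -0.3 0;38 0 0 -0.7 0;38 0 0 -1 0;38 0 0 -1 0;38 0 0 -1 0;38 0 0 -1 0;38 0 0 -1 0;38 0 0 0 0")

```text
t: 18.67
tcp_pos: [0.48, -0.1631, 0.1281]
tool_rot: [0.8, 0.6, 0.007, -0.007]
force: [0.5, -0.4, 0.5]
finger_gap: 0.444
gripper_force: 0.0
```

```bash
python3 -c "
from s import *
to((.532,-.170,.11));print(s['finger_gap'])
e=snap('side','s7.png')
im=np.ascontiguousarray(np.asarray(e['pixels'])[:,:,::-1])
cv2.imwrite('pics/c7.png',cv2.resize(im[130:250,220:370],None,fx=4,fy=4))"
```

```text
[-0.56   0.499  1.806  0.025  0.845 -0.293] [ 0.48  -0.163  0.128]
[[ 0.28   0.96   0.003]
 [ 0.96  -0.28   0.02 ]
 [ 0.02  -0.002 -1.   ]]
tilt 1.2 yaw y -16.3 18.6667
tool delta/20mm [0.38 2.6  0.91]
0.444042338912352
```

View pics/c7.png

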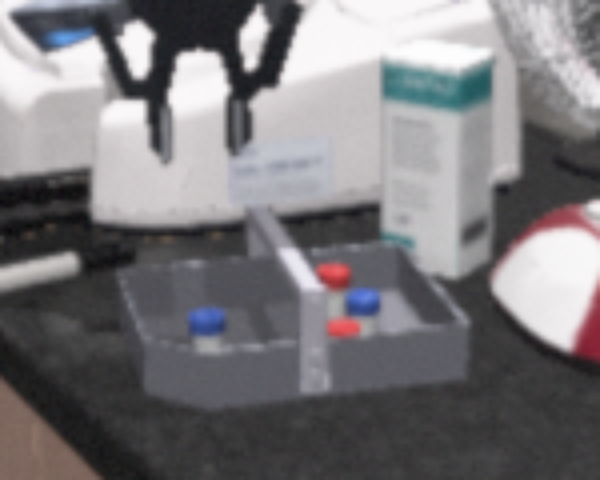

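```bash
python3 -c "
from s import *
e=snap('side')
im=np.ascontiguousarray(np.asarray(e['pixels'])[:,:,::-1])
h=cv2.cvtColor(im,cv2.COLOR_BGR2HSV); m=cv2.inRange(h,(100,120,60),(130,255,255)); n,_,st,c=cv2.connectedComponentsWithStats(m)
for i in range(1,n):
    if st[i,4]>10 and 230<c[i][0]<330 and 190<c[i][1]<240: print(c[i].round(1),plane(e,*c[i],.031).round(3))
for p in((.532,-.17),(.536,-.171)):
  for y in(-.084,.084): print(p,y,((proj(e,[p[0]+.284*y,p[1]+.959*y,.078])-[220,130])*4).round(0))
d=snap('top'); im=np.asarray(d['pixels'])
for u in(295,300,304):
  print(u,[int(im[v,u].min()) for v in range(198,216)],plane(d,u,200,.078).round(3))
"
```

```text
[-0.56   0.501  1.808  0.025  0.843 -0.293] [ 0.479 -0.163  0.127]
[[ 0.281  0.96   0.001]
 [ 0.96  -0.281  0.021]
 [ 0.021 -0.005 -1.   ]]
tilt 1.2 yaw y -16.3 18.7167
[310.4 205. ] [ 0.589 -0.186  0.031]
[271.5 209.9] [ 0.483 -0.16   0.031]
(0.532, -0.17) -0.084 [305. 290.]
(0.532, -0.17) 0.084 [250. 205.]
(0.536, -0.171) -0.084 [311. 289.]
(0.536, -0.171) 0.084 [256. 204.]
295 [61, 64, 84, 134, 190, 227, 238, 240, 215, 160, 142, 152, 156, 159, 170, 178, 181, 180] [ 0.534 -0.223  0.078]
300 [68, 76, 99, 125, 144, 187, 234, 245, 247, 237, 179, 118, 106, 111, 113, 120, 134, 139] [ 0.534 -0.237  0.078]
304 [137, 130, 134, 140, 129, 139, 185, 212, 216, 210, 191, 160, 119, 84, 68, 64, 64, 59] [ 0.534 -0.248  0.078]
```

send_rows(commands="50 0.1 0.8 0 0;50 0.1 0.9 0 0;50 0.05 0.9 0 0;50 0 0 0.3 0;50 0 0 0.8 0;50 0 0 1 0;50 0 0 1 0;50 0 0 0.8 0;50 0 0 0.4 0;50 0 0 0.3 0;50 0 0 0 0")

```text
t: 19.73
tcp_pos: [0.527, -0.1685, 0.0302]
tool_rot: [0.8, 0.6, 0.005, -0.013]
force: [-0.2, -0.0, 0.4]
finger_gap: 0.587
gripper_force: 0.0
```

```bash
python3 -c "
from s import *
to((.532,-.171,.034));print(s['force'],s['finger_gap'])
e=snap('side','s8.png')
im=np.ascontiguousarray(np.asarray(e['pixels'])[:,:,::-1])
cv2.imwrite('pics/c8.png',cv2.resize(im[130:250,220:370],None,fx=5,fy=5))"
```

```text
[-0.523  0.711  1.736  0.03   0.714 -0.261] [ 0.527 -0.168  0.03 ]
[[ 0.281  0.96  -0.007]
 [ 0.959 -0.281  0.026]
 [ 0.023 -0.014 -1.   ]]
tilt 1.6 yaw y -16.3 19.7333
tool delta/20mm [-0.05  0.27 -0.19]
[-0.21390824 -0.00948038  0.35000862] 0.5871100777254212
```

View pics/c8.png

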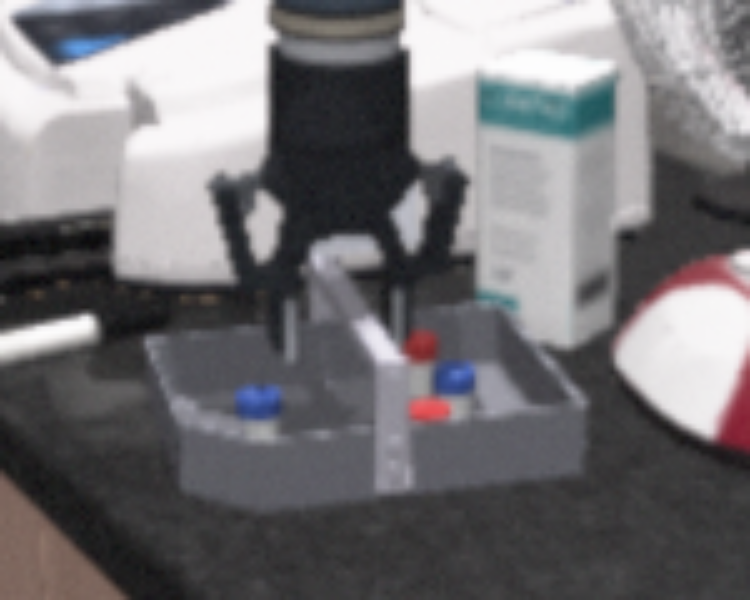

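send_rows(commands="50 0 0.28 -0.15 0;50 0 0 0 0;30 0 0 0 0;10 0 0 0 0;8 0 0 0 0;8 0 0 0 0;8 0 0 0 0;8 0 0 0 0", grip_force=110)

```text
t: 20.45
tcp_pos: [0.5345, -0.1711, 0.0357]
tool_rot: [0.8, 0.6, 0.006, -0.01]
force: [-0.3, 0.2, 6.5]
finger_gap: 0.141
gripper_force: 107.7
```

send_rows(commands="8 0 0 -0.15 0;8 0 0 -0.3 0;8 0 0 -0.5 0;8 0 0 -0.7 0;8 0 -0.2 -0.7 0;8 0.2 -0.4 -0.7 0;8 0.4 -0.6 -0.7 0;8 0.6 -0.7 -0.7 0;8 0.7 -0.7 -0.7 0;8 0.7 -0.7 -0.7 0;8 0.7 -0.7 -0.7 0;8 0.7 -0.7 -0.7 0;8 0.7 -0.7 -0.7 0;8 0.7 -0.6 -0.7 0;8 0.7 -0.4 -0.7 0;8 0.7 -0.2 -0.7 0;8 0.7 0 -0.7 0;8 0.7 0 -0.7 0;8 0.7 0 -0.7 0;8 0.7 0 -0.7 0")

```text
t: 22.12
tcp_pos: [0.4607, 0.045, 0.2982]
tool_rot: [0.8, 0.6, 0.005, -0.011]
force: [-0.5, -0.7, -5.3]
finger_gap: 0.135
gripper_force: 107.6
```

```bash
python3 -c "
from s import *
print(s['force'],s['finger_gap'],s['gripper_force'])
e=snap('side','s9.png'); snap('top','t9.png')
print(proj(e,s['tcp_pos']))
to((.53,.29,.62))"
```

```text
[-0.161  0.202  1.704  0.025  1.245  0.115] [0.461 0.045 0.298]
[[ 0.281  0.96  -0.005]
 [ 0.96  -0.281  0.025]
 [ 0.022 -0.012 -1.   ]]
tilt 1.4 yaw y -16.3 22.1167
[-0.46633546 -0.65536978 -5.28266545] 0.13477710317500238 107.5800347328186
[227.51338605  99.43743127]
tool delta/20mm [ 13.08  -0.31 -15.8 ]
```

send_rows(commands="8 0.8 0 -0.8 0;8 0.8 0 -0.9 0;8 0.8 0 -1 0;8 0.8 0 -1 0;8 0.8 0 -1 0;8 0.8 0 -1 0;8 0.8 0 -1 0;8 0.8 0 -1 0;8 0.8 0 -1 0;8 0.8 0 -1 0;8 0.8 0 -1 0;8 0.8 0 -1 0;8 0.8 0 -1 0;8 0.8 0 -1 0;8 0.7 0 -0.8 0;8 0.5 0 -0.6 0;8 0.4 0 -0.4 0;8 0.3 0.2 -0.4 0;8 0.4 0.4 -0.5 0;8 0.5 0.5 -0.7 0")

```text
t: 23.88
tcp_pos: [0.5624, 0.2975, 0.6441]
tool_rot: [0.8, 0.599, 0.003, -0.012]
force: [1.4, 0.4, -3.8]
finger_gap: 0.138
gripper_force: 108.1
```

```bash
cat >> s.py <<'E'
print('tilt dir',np.degrees(np.arctan2(R[1,2],R[0,2])).round(1),'az',np.degrees(np.arctan2(s['tcp_pos'][1],s['tcp_pos'][0])).round(1),'F',s['force'].round(1),s['finger_gap'].round(3))
E
python3 s.py
```

```text
[0.299 0.434 0.473 0.03  2.237 0.603] [0.562 0.298 0.644]
[[ 0.281  0.96  -0.009]
 [ 0.959 -0.281  0.022]
 [ 0.019 -0.015 -1.   ]]
tilt 1.4 yaw y -16.3 23.8833Traceback (most recent call last):
  File "s.py", line 5, in <module>
    print('tilt dir',np.degrees(np.arctan2(R[1,2],R[0,2])).round(1),'az',np.degrees(np.arctan2(s['tcp_pos'][1],s['tcp_pos'][0])).round(1),'F',s['force'].round(1),s['finger_gap'].round(3))
                                                                                                                                                                  ^^^^^^^^^^^^^^^^^^^^^
AttributeError: 'float' object has no attribute 'round'
```

send_rows(commands="8 0.7 0.7 -1 0;8 0.7 0.7 -1 0;8 0.7 0.7 -1 0;8 0.7 0.7 -1 0;8 0.7 0.7 -1 0;8 0.7 0.7 -1 0;8 0.7 0.7 -1 0;8 0.7 0.7 -1 0;8 0.7 0.7 -1 0;8 0.7 0.7 -1 0;8 0.7 0.7 -1 0;8 0.7 0.7 -1 0;8 0.7 0.7 -1 0;8 0.7 0.7 -1 0;8 0.7 0.7 -1 0")

```text
t: 25.13
tcp_pos: [0.6061, 0.32, 0.7134]
tool_rot: [0.797, 0.596, 0.104, 0.003]
force: [-0.1, 0.8, -6.3]
finger_gap: 0.139
gripper_force: 110.0
```

```bash
sed -i "s/s\['finger_gap'\].round(3)/s['finger_gap']/" s.py; python3 s.py
```

```text
[0.293 0.48  0.219 0.083 2.244 0.638] [0.606 0.32  0.713]
[[ 0.269  0.948  0.169]
 [ 0.949 -0.291  0.118]
 [ 0.161  0.128 -0.979]]
tilt 11.9 yaw y -17.0 25.1333
tilt dir 35.1 az 27.8 F [-0.1  0.8 -6.3] 0.13892688592670477
```

send_rows(commands="8 0.6 0.8 -1 0;8 0.6 0.8 -1 0;8 0.6 0.8 -1 0;8 0.6 0.8 -1 0;8 0.6 0.8 -1 0;8 0.6 0.8 -1 0;8 0.6 0.8 -1 0;8 0.6 0.8 -1 0;8 0.6 0.8 -1 0;8 0.6 0.8 -1 0;8 0.6 0.8 -1 0;8 0.6 0.8 -1 0;8 0.6 0.8 -1 0;8 0.6 0.8 -1 0;8 0.6 0.8 -1 0;8 0.6 0.8 -1 0")

```text
t: 26.47
tcp_pos: [0.6061, 0.2754, 0.8063]
tool_rot: [0.782, 0.582, 0.223, 0.024]
force: [0.1, -0.2, -5.3]
finger_gap: 0.14
gripper_force: 110.0
```

```bash
python3 s.py
```

```text
[0.187 0.36  0.219 0.176 2.126 0.604] [0.606 0.275 0.806]
[[ 0.223  0.899  0.377]
 [ 0.92  -0.321  0.223]
 [ 0.321  0.297 -0.899]]
tilt 26.0 yaw y -19.7 26.4667
tilt dir 30.6 az 24.4 F [ 0.1 -0.2 -5.3] 0.1399409884684211
```

send_rows(commands="8 0.6 0.8 -1 0;8 0.6 0.8 -1 0;8 0.6 0.8 -0.9 0;8 0.6 0.7 -0.8 0;8 0.5 0.6 -0.7 0;8 0.3 0.4 -0.4 0;8 0 0 0 0;8 0 0 0 0;8 0 0 0 0;8 0 0 0 0;8 0 0 0 0;8 0 0 0 0")

```text
t: 27.47
tcp_pos: [0.5994, 0.2628, 0.8379]
tool_rot: [0.775, 0.576, 0.26, 0.031]
force: [-0.4, -0.4, -4.7]
finger_gap: 0.142
gripper_force: 110.1
```

```bash
cat > v.py <<'E'
from s import *
t=s['tcp_pos']; 
# handle bar centre on tool axis: ~33 mm behind reported TCP, +5 mm along tool y
def loc(x,y,z,k=-.033): return t+R[:,2]*k+R[:,1]*(.005+x)+R[:,0]*y-R[:,2]*(z-.07)
for n in('side','top'):
    e=snap(n);im=np.ascontiguousarray(np.asarray(e['pixels'])[:,:,::-1]);h=cv2.cvtColor(im,cv2.COLOR_BGR2HSV)
    print(n,'cut corner',proj(e,loc(-.085,-.06,.02)).round(0),'bar',proj(e,loc(0,-.084,.07)).round(0),proj(e,loc(0,.084,.07)).round(0),'rim',[proj(e,loc(x,y,.04)).round(0).tolist() for x,y in((-.105,.08),(.105,.08),(.105,-.08),(-.07,-.08),(-.105,-.045))])
    c0=proj(e,loc(0,0,.02))
    for nm,m in(('blue',cv2.inRange(h,(100,120,60),(130,255,255))),('red',cv2.inRange(h,(0,120,90),(10,255,255))|cv2.inRange(h,(170,120,90),(180,255,255)))):
        k,_,st,c=cv2.connectedComponentsWithStats(m)
        for i in range(1,k):
            if st[i,4]>6 and np.hypot(*(c[i]-c0))<110: 
                # ray meets the tote's lid plane z=.034 -> tote coords
                o,r=ray(e,*c[i]); q=loc(0,0,.034); N=R[:,2]; P=o+r*((q-o)@N)/(r@N)-q
                print(nm,c[i].round(0),st[i,4],'tote xy mm',(1e3*np.array([P@R[:,1],P@R[:,0]])).round(0))
E
python3 v.py
```

```text
[0.153 0.32  0.219 0.211 2.092 0.599] [0.599 0.263 0.838]
[[ 0.202  0.876  0.439]
 [ 0.908 -0.335  0.251]
 [ 0.367  0.348 -0.863]]
tilt 30.4 yaw y -20.9 27.4667
tilt dir 29.8 az 23.7 F [-0.4 -0.4 -4.7] 0.14244301436023865
side cut corner [210. -84.] bar [ 233. -113.] [ 222. -125.] rim [[194.0, -100.0], [259.0, -126.0], [272.0, -115.0], [213.0, -92.0], [200.0, -90.0]]
top cut corner [-133.  132.] bar [-130.   69.] [-372.    2.] rim [[-326.0, 113.0], [-328.0, -113.0], [-104.0, -35.0], [-122.0, 128.0], [-165.0, 148.0]]
```

```bash
python3 -c "
from s import *
to((.45,.05,.42))"|tail -1
```

```text
tool delta/20mm [-18.85 -10.25  12.08]
```

send_rows(commands="8 -0.2 -0.1 0.15 0;8 -0.5 -0.27 0.32 0;8 -0.8 -0.43 0.5 0;8 -1 -0.54 0.64 0;8 -1 -0.54 0.64 0;8 -1 -0.54 0.64 0;8 -1 -0.54 0.64 0;8 -1 -0.54 0.64 0;8 -1 -0.54 0.64 0;8 -1 -0.54 0.64 0;8 -1 -0.54 0.64 0;8 -1 -0.54 0.64 0;8 -1 -0.54 0.64 0;8 -1 -0.54 0.64 0;8 -1 -0.54 0.64 0;8 -1 -0.54 0.64 0;8 -1 -0.54 0.64 0;8 -0.8 -0.43 0.5 0;8 -0.5 -0.27 0.32 0;8 -0.2 -0.1 0.15 0")

```text
t: 29.23
tcp_pos: [0.4643, 0.0694, 0.4592]
tool_rot: [0.775, 0.575, 0.259, 0.031]
force: [0.5, 1.2, -5.6]
finger_gap: 0.136
gripper_force: 110.0
```

send_rows(commands="8 0 0 0 0;8 0 0 0 0;8 0 0 0 0;8 0 0 0 0;8 0 0 0 0;8 0 0 0 0")

```text
t: 29.73
tcp_pos: [0.4664, 0.0704, 0.4622]
tool_rot: [0.774, 0.576, 0.261, 0.032]
force: [-0.7, 0.2, -6.0]
finger_gap: 0.137
gripper_force: 110.1
```

```bash
python3 v.py
```

```text
[-0.373 -0.138  1.73   0.432  1.227 -0.162] [0.466 0.07  0.462]
[[ 0.201  0.875  0.44 ]
 [ 0.908 -0.335  0.251]
 [ 0.367  0.35  -0.862]]
tilt 30.5 yaw y -20.9 29.7333
tilt dir 29.7 az 8.6 F [-0.7  0.2 -6. ] 0.1372217459165781
side cut corner [200.  64.] bar [224.  38.] [213.  13.] rim [[183.0, 37.0], [252.0, 9.0], [266.0, 33.0], [203.0, 58.0], [189.0, 57.0]]
blue [251.   8.] 16 tote xy mm [105. 106.]
blue [210.  52.] 9 tote xy mm [-48. -48.]
blue [194.  55.] 14 tote xy mm [-92. -28.]
blue [274. 120.] 123 tote xy mm [  30. -433.]
blue [237. 139.] 26 tote xy mm [ -55. -443.]
red [201.  53.] 50 tote xy mm [-70. -36.]
top cut corner [152. 251.] bar [174. 225.] [ 75. 203.] rim [[70.0, 249.0], [94.0, 142.0], [188.0, 167.0], [164.0, 250.0], [141.0, 263.0]]
blue [ 84. 116.] 1115 tote xy mm [143. 106.]
blue [ 62. 233.] 174 tote xy mm [-78.  99.]
blue [157. 237.] 103 tote xy mm [-48. -61.]
blue [140. 256.] 44 tote xy mm [-95. -41.]
red [149. 247.] 169 tote xy mm [-72. -52.]
```

```bash
python3 - <<'E'
from v import *
h=cv2.cvtColor(im,cv2.COLOR_BGR2HSV)
m={'R':cv2.inRange(h,(0,120,60),(10,255,255))|cv2.inRange(h,(170,120,60),(180,255,255)),'B':cv2.inRange(h,(100,110,50),(130,255,255)),'W':cv2.inRange(h,(0,0,190),(180,60,255))}
for v in range(216,272): print(v,''.join(next((k for k in m if m[k][v,u]),'.') for u in range(125,195)))
E
```

```text
[-0.373 -0.138  1.731  0.432  1.227 -0.162] [0.466 0.07  0.462]
[[ 0.201  0.875  0.44 ]
 [ 0.908 -0.335  0.251]
 [ 0.367  0.349 -0.862]]
tilt 30.4 yaw y -20.9 29.8333
tilt dir 29.7 az 8.6 F [-0.  -0.7 -5.4] 0.13637393909180814
side cut corner [200.  64.] bar [224.  39.] [213.  13.] rim [[183.0, 37.0], [252.0, 9.0], [266.0, 33.0], [203.0, 58.0], [189.0, 57.0]]
blue [251.   7.] 15 tote xy mm [105. 110.]
blue [209.  52.] 8 tote xy mm [-50. -47.]
blue [194.  55.] 18 tote xy mm [-91. -29.]
blue [274. 120.] 122 tote xy mm [  31. -433.]
blue [237. 139.] 26 tote xy mm [ -56. -442.]
red [202.  53.] 51 tote xy mm [-70. -36.]
top cut corner [152. 251.] bar [174. 225.] [ 75. 203.] rim [[70.0, 249.0], [95.0, 142.0], [188.0, 168.0], [164.0, 250.0], [141.0, 263.0]]
blue [ 84. 116.] 1116 tote xy mm [143. 106.]
blue [ 62. 233.] 176 tote xy mm [-78.  99.]
blue [157. 237.] 103 tote xy mm [-48. -61.]
blue [140. 257.] 46 tote xy mm [-96. -41.]
red [149. 247.] 168 tote xy mm [-72. -52.]
216 ......................................................................
217 .........................................
[... 3379 characters left out ...]
.........................
263 ......................................................................
264 ......................................................................
265 ......................................................................
266 ......................................................................
267 ......................................................................
268 ......................................................................
269 ......................................................................
270 ......................................................................
271 ......................................................................
```

```bash
python3 -c "
from h import *
print(sign_off())"
```

```text
the job is handed in; nothing more can be done
None
```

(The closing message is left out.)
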